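# Get the tin out from behind the bottles

## Robot

A 6-joint arm with a two-finger parallel gripper is mounted at the origin on the work surface. World frame = base frame: x ahead of the robot, y to its left, z up, the work surface at z = 0. Lengths are in mm, angles in rad, forces in N, time in s.
With the tool pointing down it reaches from about 275 to 750 mm from the base axis. Payload 10.2 kg.
Tool frame: the origin (TCP) lies at the very end of the fingers, on their centre line; the grasp point (between the pads) lies 19 mm behind it; z points along the fingers, y is the line along which they close (so a half turn about z gives the same grasp; the last joint's range is limited). The gripper opens to 85 mm and grips with 20 to 120 N. Pads are 22 mm wide; open, the fingers measure 114 mm over their backs; the gripper's body (76 mm by 85 mm) begins 54 mm behind the grasp point. The pads swing forward as they close: fully open they stand 13 mm farther back than shut.
Start: joints at [1.102, 0.313, 1.498, -0, 1.331, -0.223], TCP at [127.762, 509.223, 231.294] pointing down, gripper open.
Joint ranges: [-2.94, 2.94], [-0.97, 2.17], [0.19, 2.56], [-1.23, 4.37], [0.02, 3.11], [-2.88, 2.88]. Speed limits (rad/s): [2.39, 2.39, 3.01, 3.14, 3.14, 3.14].

## Interface

Orientations are given as a unit quaternion [w, x, y, z].
In Python, from rig import * gives the robot as it stands. The module is installed in compiled form; this text tells all that it offers.
- The arm moves only by the shell command python3 -m crank 'ROWS' [FORCE]. ROWS is JSON, a list that holds one entry, the list of rows, each a list of 7 numbers: the shift along the tool's x, y, z in units of 25 mm (1.0 is 25 mm), then the turn, a rotation vector about the tool's x, y, z in units of 8 degrees (1.0 is 8 degrees), then the finger opening in mm, from 0 to 85.4. A call has exactly 8 rows; each row shifts and turns the commanded pose from where the row before left it, along the tool's axes as they then stand; what a row does not reach is not made up. A row lasts 1/10 s, in which the tool goes at most 50 mm and 8.59 degrees, less where a joint would pass 70% of its speed; a pose out of reach is approached as far as the arm can. A call is refused whole if a number of a shift passes 1 or a number of a turn 1, either way. A call with a gripper value outside its range is refused whole. The fingers move at their own pace and stop on an object; FORCE is the grip in N (left out, the last holds). Time passes only in rows, so rows that do not move let the fingers close, or fill a call up. It gives the time, the measured TCP pose, the force, the opening and the grip force at its end, in the units of the state.
- sense(): the state, without advancing time (a new reading comes with each control period).
- capture(name): name is "scene" or "top"; returns the picture (480x640x3 uint8, blue, green, red); there is no depth.
- camera_model(name): a dict with "fx", "fy", "cx", "cy" (pixels), "world_from_camera" (4x4, takes a point from camera to world coordinates). Camera axes: x right, y up, looking along -z (the intrinsics and any distortion apply to the point x, -y, -z); pixel columns grow to the right and rows downward; lengths in mm; the calibration is good to about 2 mm. A picture is of the moment at which its call begins. camera_model takes no time and is no camera call.
- finish_job(): hands the job in; it is judged then, once.
The state is a dict: "time_s": time; "joints": joint angles; "dq": joint speeds; "tau": joint torques, N m; "eef_pos": TCP position; "ee_rot": TCP orientation; "force": force on the tool from outside, world axes, zero at the start; "wrist_torque": the same for the moment, N m; "grip_width": opening from 0.0 (shut) to 1.0 (fully open); "grip_force": force on a finger pad.
Only numpy, scipy, OpenCV 4.12 (cv2) and the standard library are available. Lean on these libraries where they do the work, as an engineer would, in place of code of your own. Each camera call takes 0.05 s, during which the arm holds its last target. There are 200 camera calls.

## Task

The low metal tin of scouring paste is shut in between the three amber bottles on the round tray. Clear the tray by standing all three bottles on the ribbed drying mat, then stand the tin flat in the middle of the blue dish, and after that put each bottle back on the very spot on the tray where it stood at the start. Keep bottles and tin upright, and leave the hand brush, the sponge and the mug where they are.

Things in the scene. Friction and masses are not known exactly. Their poses are not given: they have to be found in the camera images.
- tall_bottle: Tallest amber bottle, slim: 62 mm diameter, 215 mm high. Glass straight to 140 mm, shoulder to 164 mm, thin neck, black screw cap 30 mm diameter from 184 to 215 mm above its underside: grip the cap. About 0.45 kg. Origin: centre of its underside; z up. Starts on one of three spots about 69 mm from the tray's centre (which bottle is on which spot varies).
- pump_bottle: Amber bottle with black pump: 66 mm diameter, 190 mm high. Glass to 104 mm, shoulder to 124 mm, collar 32 mm diameter at 131 to 160 mm height: grip it there. Above: thin stem, then pump head 26 mm diameter at 178 to 190 mm with a spout reaching 38 mm along its +x (any yaw): close the fingers along its y. About 0.45 kg. Origin: centre of its underside; z up. Starts on one of the three spots.
- squat_bottle: Shortest amber bottle: 68 mm diameter, 138 mm high. Glass straight to 92 mm, shoulder to 104 mm, wide black screw cap 52 mm diameter from 111 to 138 mm above its underside: grip the cap. About 0.40 kg. Origin: centre of its underside; z up. Starts on one of the three spots.
- tin: Low round metal tin with lid, 60 mm diameter (62 mm over the lid), 45 mm high, paper band, about 0.2 kg. Stands in the middle of the round tray, 2 to 10 mm from each of the three bottles: there is no room for fingers beside it before they are cleared. Origin: centre of its underside; z up.
- tray: Fixed round grey plastic tray, 306 mm diameter, with a rim 20 mm high and 4 mm thick; its flat floor is 6 mm above the worktop. Origin: centre of its underside, on the worktop.
- mat: Fixed dark rubber drying mat with light ribs, 290 mm (its x) by 150 mm (its y), 5 mm thick, lying on the worktop to the left or right of the tray. Origin: centre of its underside; its top is at 5 mm. The three bottles fit on it side by side along its x.
- dish: Fixed round blue ceramic dish, 116 mm diameter at the rim, 18 mm high, wall 5 mm, on the other side of the tray from the mat. Flat floor about 98 mm in diameter, 6 mm above the worktop. Origin: centre of its underside.
- brush: Bystander: round wooden hand brush, 50 mm diameter, 34 mm high, on the tray near its rim, between two of the bottles. Origin: centre of its underside.
- sponge: Bystander: yellow and green scouring block, 36 by 56 mm, 24 mm high, on the tray near its rim, between two of the bottles. Origin: centre of its underside.
- mug: Bystander: white mug, 80 mm diameter, 88 mm high, handle at its +y, on the worktop beyond the dish, its axis about 140 mm from the dish's centre. Origin: centre of its underside.

How it is judged (in metres and radians):
On the way, in this order (a step that is already met when the one before it is completed fails the run):
1. all three bottles stand upright on the drying mat together, with the tin still in its place on the tray (x of tall_bottle in the frame of mat between -0.145 and 0.145 m and y of tall_bottle in the frame of mat between -0.075 and 0.075 m and height (world z) of each of tall_bottle, pump_bottle, squat_bottle below 0.01 m and angle between each of tall_bottle, pump_bottle, squat_bottle's own z axis and vertical below 0.1 rad and x of pump_bottle in the frame of mat between -0.145 and 0.145 m and y of pump_bottle in the frame of mat between -0.075 and 0.075 m and x of squat_bottle in the frame of mat between -0.145 and 0.145 m and y of squat_bottle in the frame of mat between -0.075 and 0.075 m and distance of tin from where it was at the start of the episode below 0.02 m), for 0.2 s.
2. the tin stands flat inside the blue dish, the bottles still upright on the mat (horizontal distance between tin and dish below 0.015 m and height (world z) of tin between 0.002 and 0.011 m and angle between tin's own z axis and vertical below 0.08 rad and x of tall_bottle in the frame of mat between -0.145 and 0.145 m and y of tall_bottle in the frame of mat between -0.075 and 0.075 m and height (world z) of each of tall_bottle, pump_bottle, squat_bottle below 0.01 m and angle between each of tall_bottle, pump_bottle, squat_bottle's own z axis and vertical below 0.1 rad and x of pump_bottle in the frame of mat between -0.145 and 0.145 m and y of pump_bottle in the frame of mat between -0.075 and 0.075 m and x of squat_bottle in the frame of mat between -0.145 and 0.145 m and y of squat_bottle in the frame of mat between -0.075 and 0.075 m and linear speed of tin below 0.02 m/s and contact force between the fingers and tin below 0.1 N), for 0.2 s.
At the end, for the whole second after the job is handed in: Each bottle stands upright (within 0.1 rad) and at rest within 15 mm of where it stood at the start; the tin stands flat and at rest on the floor of the dish, within 15 mm of its centre; brush, sponge and mug are within 25 mm of where they were; everything is released (distance of each of tall_bottle, pump_bottle, squat_bottle from where it was at the start of the episode below 0.015 m and angle between each of tall_bottle, pump_bottle, squat_bottle's own z axis and vertical below 0.1 rad and linear speed of each of tall_bottle, pump_bottle, squat_bottle, tin below 0.02 m/s and horizontal distance between tin and dish below 0.015 m and height (world z) of tin between 0.002 and 0.011 m and angle between tin's own z axis and vertical below 0.08 rad and distance of each of brush, sponge, mug from where it was at the start of the episode below 0.025 m); the robot touches nothing.
It fails at once if the brush, the sponge or the mug is shifted by more than 25 mm (distance of any of brush, sponge, mug from where it was at the start of the episode above 0.025 m).
It fails at once if a bottle or the tin is tipped by more than 0.6 rad (angle between any of tall_bottle, pump_bottle, squat_bottle, tin's own z axis and vertical above 0.6 rad).
It also fails if it takes over 138 s, if anything falls off the work surface, if the arm or the gripper's body presses on something with over 40 N, if the wrist force passes 120 N, or if a joint passes its speed limit or range.

## Working session

There is one attempt and no reset: what is moved stays moved. The work goes in short steps, Python scripts to look and compute and a shell command to move; the robot and the scene stay as the last step left them, time stands still between calls to the robot, and variables do not carry over. Pictures are saved under pics/ and viewed, at most 14 in all, crops included, and the job is handed in when it is done.

```bash
mkdir -p pics
python3 - <<'E'
from rig import *
import cv2
for n in("scene","top"):
    cv2.imwrite(f"pics/{n}0.png",capture(n)); m=camera_model(n); print(n,m)
s=sense(); print(s)
E
```

```text
scene {'fx': 535.9020106459727, 'fy': 535.9020106459727, 'cx': 311.63555812813667, 'cy': 241.03554512015978, 'world_from_camera': array([[-7.22793820e-02, -7.52858704e-01,  6.54201393e-01,
         1.23863603e+03],
       [ 9.97355144e-01, -4.95312909e-02,  5.31918005e-02,
         6.38710061e+01],
       [-7.64247043e-03,  6.56315795e-01,  7.54447593e-01,
         7.80163758e+02],
       [ 0.00000000e+00,  0.00000000e+00,  0.00000000e+00,
         1.00000000e+00]])}
top {'fx': 591.2536327281376, 'fy': 591.2536327281376, 'cx': 315.7227401748186, 'cy': 239.32153460387283, 'world_from_camera': array([[ 6.49507548e-03,  9.97385383e-01, -7.19736943e-02,
         5.04492155e+02],
       [-9.99491926e-01,  8.72105422e-03,  3.06567077e-02,
         1.96373843e+01],
       [ 3.12042386e-02,  7.17380086e-02,  9.96935281e-01,
         1.18243458e+03],
       [ 0.00000000e+00,  0.00000000e+00,  0.00000000e+00,
         1.00000000e+00]])}
{'time_s': 0.1, 'joints': array([ 1.10159285e+00,  3.13383430e-01,  1.49832109e+00,  1.22910005e-05,
        1.33096421e+00, -2.23391207e-01]), 'dq': array([ 0.00107756, -0.00079779, -0.00151168, -0.00150079,  0.00201348,
        0.00082143]), 'tau': array([ 2.84124013e-03, -4.12895644e+01, -2.60138333e+01, -2.32222374e-04,
        3.09732692e-03,  1.00333565e-05]), 'eef_pos': array([127.66477985, 509.02953402, 230.81279089]), 'ee_rot': array([-1.88233798e-04,  1.22598370e-01,  9.92456221e-01, -5.04071702e-04]), 'force': array([-1.09041594,  0.01164981, -0.28245887]), 'wrist_torque': array([ 0.00400478, -0.02557479,  0.00739875]), 'grip_force': 0.0, 'grip_width': 1.0007291214392484}
```

View pics/top0.png

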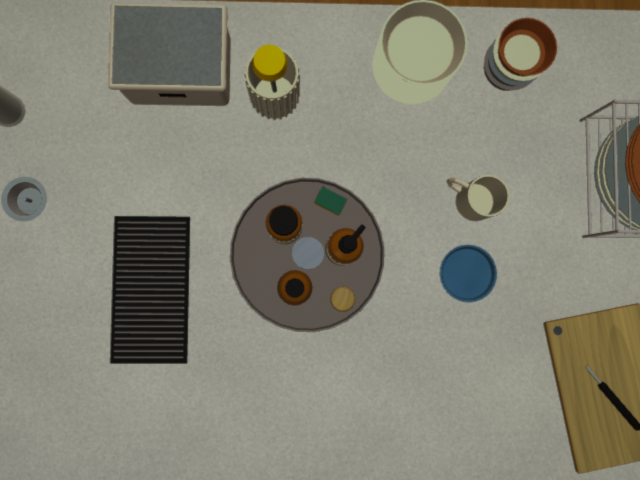

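View pics/scene0.png

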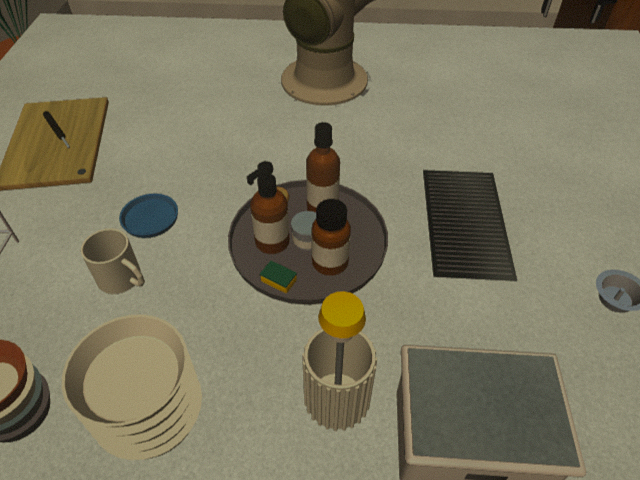

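The top view shows the squat cap near (285,220), tall cap (295,288), pump head (347,244) with its spout towards (362,228), tin (308,253), brush (342,299), sponge (331,201), dish (468,272) and mat (150,290). The scene view agrees with this.

```bash
cat > h.py <<'E'
import numpy as np, cv2
from scipy.spatial.transform import Rotation as R
from rig import camera_model
def p2w(n,u,v,z):
    m=camera_model(n);T=m["world_from_camera"]
    d=T[:3,:3]@np.array([(u-m["cx"])/m["fx"],-(v-m["cy"])/m["fy"],-1.]);o=T[:3,3]
    return (o+d*(z-o[2])/d[2])[:2]
def w2p(n,p):
    m=camera_model(n);T=m["world_from_camera"];c=T[:3,:3].T@(np.array(p,float)-T[:3,3])
    return np.array([m["cx"]+m["fx"]*c[0]/-c[2],m["cy"]-m["fy"]*c[1]/-c[2]])
def go(x,y,z,yaw=None):
    """shift of the commanded pose in tool units from the measured pose; yaw = world angle of tool y"""
    from rig import sense
    s=sense();q=s["ee_rot"];r=R.from_quat([q[1],q[2],q[3],q[0]])
    d=r.inv().apply(np.array([x,y,z])-s["eef_pos"])/25
    m=r.as_matrix();print("t",round(s["time_s"],2),"tcp",s["eef_pos"].round(1),"yaw",np.degrees(np.arctan2(m[1,1],m[0,1])).round(1),"tilt",np.degrees(m[:2,2]).round(2),"shift units",d.round(2),"w",s["grip_width"].round(3))
E
python3 - <<'E'
from h import *
def blob(img,roi,mask):
    x0,y0,x1,y1=roi; m=mask[y0:y1,x0:x1].astype(np.uint8)
    n,l,st,c=cv2.connectedComponentsWithStats(m); i=1+st[1:,4].argmax()
    pts=np.argwhere(l==i)[:,::-1]+[x0,y0]
    (cx,cy),rr=cv2.minEnclosingCircle(pts.astype(np.float32))
    return np.array([c[i][0]+x0,c[i][1]+y0]),(cx,cy,rr),st[i][4],pts
t=cv2.imread("pics/top0.png");hs=cv2.cvtColor(t,cv2.COLOR_BGR2HSV);v=hs[...,2]
dark=v<40
for nm,roi,z,mk in [("squat",(255,195,315,250),144,dark),("tall",(275,265,315,310),221,dark),("pump",(325,220,375,262),196,dark),
  ("dish",(430,235,505,310),18,(hs[...,0]>95)&(hs[...,1]>110)),("mat",(95,200,205,380),5,v<60),
  ("tray",(220,165,395,345),20,v<120),("tin",(288,235,326,270),51,(hs[...,0]>90)&(v>95)),("brush",(325,282,360,315),40,(v>120)),
  ("sponge",(312,180,352,220),30,(hs[...,0]>55)&(hs[...,1]>90))]:
    c,e,a,p=blob(t,roi,mk)
    print(nm,"cent",c.round(1),"enc",np.round(e,1),"area",a,"world c",p2w("top",*c,z).round(1),"world enc",p2w("top",e[0],e[1],z).round(1),"r mm",round(e[2]*(1182-z)/591,1), "rect",cv2.minAreaRect(p.astype(np.float32))[1:])
    if nm=="mat": print([p2w("top",*q,5).round(0) for q in cv2.boxPoints(cv2.minAreaRect(p.astype(np.float32)))])
T=cv2.resize(t[160:345,220:400],None,fx=4.4,fy=3.2*1.0,interpolation=cv2.INTER_CUBIC) if 0 else cv2.resize(t[180:330,230:400],None,fx=4,fy=4,interpolation=cv2.INTER_CUBIC)
cv2.imwrite("pics/crop0.png",T)
E
```

```text
squat cent [283.2 220.3] enc [283.  220.4  14.5] area 646 world c [612.6  45.3] world enc [612.4  45.6] r mm 25.5 rect ((28.0, 27.0), 90.0)
tall cent [294.4 287.6] enc [294.3 287.6   9.1] area 261 world c [495.3  24.2] world enc [495.3  24.3] r mm 14.8 rect ((17.0, 17.0), 90.0)
pump cent [350.  240.9] enc [352.  238.   16.4] area 326 world c [573.5 -68.2] world enc [578.5 -71.5] r mm 27.4 rect ((16.36365509033203, 32.172611236572266), 56.30992889404297)
dish cent [467.9 272.9] enc [467.8 272.9  28.1] area 2433 world c [ 524.4 -318.7] world enc [ 524.5 -318.4] r mm 55.3 rect ((55.0, 54.0), 90.0)
mat cent [149.9 290.1] enc [150.  289.5  82.3] area 8615 world c [486.5 309.3] world enc [487.6 309.1] r mm 164.0 rect ((76.16780090332031, 146.5613250732422), 1.1691393852233887)
[array([347., 382.]), array([633., 385.]), array([632., 235.]), array([344., 234.])]
tray cent [306.  253.7] enc [306.6 254.6  77.7] area 17709 world c [560.    2.9] world enc [558.1   1.7] r mm 152.7 rect ((153.0, 154.0), 90.0)
tin cent [307.8 253.2] enc [307.6 252.7  16. ] area 752 world c [ 5.595e+02 -2.000e-01] world enc [5.603e+02 1.000e-01] r mm 30.5 rect ((31.0, 30.0), 0.0)
brush cent [342.3 298.4] enc [343.  298.5  11.2] area 358 world c [473.2 -67.4] world enc [473.1 -68.8] r mm 21.7 rect ((20.50609588623047, 21.21320343017578), 45.0)
sponge cent [330.3 200.1] enc [330.5 200.   15.5] area 480 world c [665.2 -43.9] world enc [665.5 -44.4] r mm 30.3 rect ((27.280027389526367, 16.994115829467773), 26.56505012512207)
```

View pics/crop0.png

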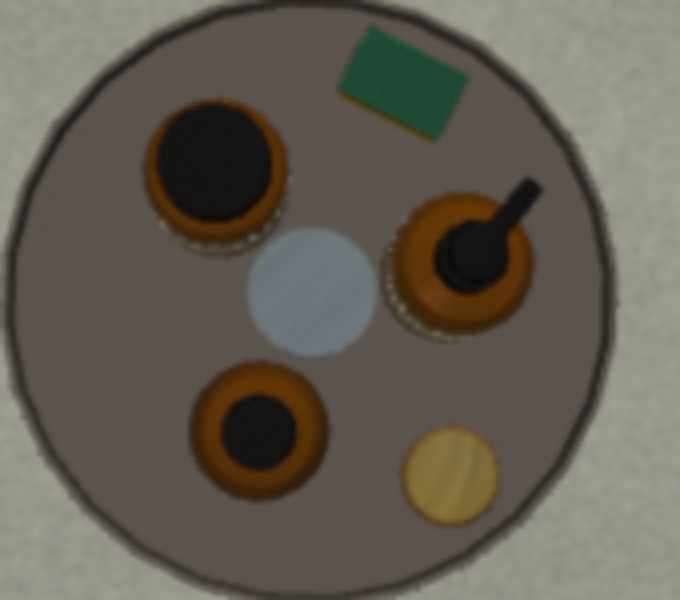

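```bash
python3 - <<'E'
from h import *
print("pump head",p2w("top",348.9,242.4,196).round(1),"collar",p2w("top",347.6,243.6,166).round(1), "tip",p2w("top",363.4,225.9,190).round(1))
# cross-check in scene image (cap tops)
for n,p in dict(squat=(612.5,45.5,144),tall=(495.3,24.3,221),pump=(571,-67,196),tin=(560,0,51),dish=(524.4,-318.6,18)).items(): print(n,w2p("scene",p).round(1))
E
python3 -m crank '[[[0,0,-0.3,0,0,-0.875,85],[0,0,-0.3,0,0,-0.875,85],[-0.73,-0.97,0,0,0,0,85],[-0.73,-0.97,0,0,0,0,85],[-0.73,-0.97,0,0,0,0,85],[-0.73,-0.97,0,0,0,0,85],[-0.73,-0.97,0,0,0,0,85],[-0.73,-0.97,0,0,0,0,85]]]' 50
python3 -c "from h import *;go(495.3,24.3,187)"
```

```text
pump head [571.  -66.4] collar [570.9 -66.7] tip [599.6 -91.4]
squat [330.8 208.1]
tall [322.5 126.5]
pump [264.5 164.9]
tin [306.8 222. ]
dish [148.2 212.6]
time_s: 0.9
eef_pos: [237.5, 362.4, 246.1]
ee_rot: [-0.0, 0.001, 1.0, -0.0]
force: [0.2, 1.1, -0.1]
grip_width: 0.995
grip_force: 0.0Traceback (most recent call last):
  File "<string>", line 1, in <module>
    from h import *;go(495.3,24.3,187)
                    ~~^^^^^^^^^^^^^^^^
  File "h.py", line 16, in go
    m=r.as_matrix();print("t",round(s["time_s"],2),"tcp",s["eef_pos"].round(1),"yaw",np.degrees(np.arctan2(m[1,1],m[0,1])).round(1),"tilt",np.degrees(m[:2,2]).round(2),"shift units",d.round(2),"w",s["grip_width"].round(3))
                                                                                                                                                                                                     ^^^^^^^^^^^^^^^^^^^^^
AttributeError: 'float' object has no attribute 'round'
```

```bash
sed -i 's/s\["grip_width"\].round(3)/round(float(s["grip_width"]),3),"F",s["force"].round(1)/' h.py
python3 -m crank '[[[-0.737,-0.966,0,0,0,0,85],[-0.737,-0.966,0,0,0,0,85],[-0.737,-0.966,0,0,0,0,85],[-0.737,-0.966,0,0,0,0,85],[-0.737,-0.966,0,0,0,0,85],[-0.737,-0.966,0,0,0,0,85],[-0.737,-0.966,0,0,0,0,85],[-0.737,-0.966,0,0,0,0,85]]]' >/dev/null
python3 -m crank '[[[-0.737,-0.966,0,0,0,0,85],[-0.737,-0.966,0,0,0,0,85],[-0.737,-0.966,0,0,0,0,85],[-0.737,-0.966,0,0,0,0,85],[-0.737,-0.966,0,0,0,0,85],[-0.737,-0.966,0,0,0,0,85],[0,0,0,0,0,0,85],[0,0,0,0,0,0,85]]]' >/dev/null
python3 -c "from h import *;go(495.3,24.3,187)"
```

```text
t 2.5 tcp [494.2  25.1 245.8] yaw 89.9 tilt [-0.07  0.02] shift units [-0.04 -0.03  2.35] w 0.998 F [-0.2 -0.7 -1.3]
```

```bash
python3 -m crank '[[[-0.04,-0.03,0.47,0,0,0,85],[0,0,0.47,0,0,0,85],[0,0,0.47,0,0,0,85],[0,0,0.47,0,0,0,85],[0,0,0.47,0,0,0,85],[0,0,0,0,0,0,85],[0,0,0,0,0,0,40],[0,0,0,0,0,0,20]]]' 60
python3 -m crank '[[[0,0,0,0,0,0,20],[0,0,0,0,0,0,20],[0,0,0,0,0,0,20],[0,0,0,0,0,0,20],[0,0,0,0,0,0,20],[0,0,0,0,0,0,20],[0,0,0,0,0,0,20],[0,0,0,0,0,0,20]]]'
```

```text
time_s: 3.3
eef_pos: [495.8, 24.3, 188.0]
ee_rot: [0.001, 0.001, 1.0, -0.0]
force: [-0.2, 0.0, 0.3]
grip_width: 0.683
grip_force: 0.0
time_s: 4.1
eef_pos: [495.8, 24.4, 188.1]
ee_rot: [0.001, 0.001, 1.0, -0.0]
force: [-0.2, 1.7, 5.0]
grip_width: 0.334
grip_force: 59.7
```

```bash
python3 -m crank '[[[0,0,-0.3,0,0,0,20],[0,0,-0.6,0,0,0,20],[0,0,-0.7,0,0,0,20],[0,0.2,-0.5,0,0,0,20],[0.2,0.5,-0.3,0,0,0,20],[0.33,0.8,0,0,0,0,20],[0.35,0.9,0,0,0,0,20],[0.35,0.9,0,0,0,0,20]]]' 
python3 -m crank '[[[0.35,0.9,0,0,0,0,20],[0.35,0.9,0,0,0,0,20],[0.35,0.9,0,0,0,0,20],[0.35,0.9,0,0,0,0,20],[0.35,0.9,0,0,0,0,20],[0.35,0.9,0,0,0,0,20],[0.35,0.9,0,0,0,0,20],[0.33,0.8,0,0,0,0,20]]]'
python3 -m crank '[[[0.3,0.8,0,0,0,0,20],[0.2,0.6,0,0,0,0,20],[0.1,0.25,0,0,0,0,20],[0,0,0.3,0,0,0,20],[0,0,0.6,0,0,0,20],[0,0,0.7,0,0,0,20],[0,0,0.4,0,0,0,20],[0,0,0,0,0,0,20]]]'
python3 -c "from h import *;go(385,309,187)"
```

```text
time_s: 4.9
eef_pos: [463.7, 108.2, 247.1]
ee_rot: [-0.001, 0.001, 1.0, 0.0]
force: [-0.9, 0.3, -3.1]
grip_width: 0.331
grip_force: 59.6
time_s: 5.7
eef_pos: [394.1, 285.8, 247.1]
ee_rot: [-0.001, 0.0, 1.0, -0.0]
force: [-0.0, -0.1, -3.6]
grip_width: 0.327
grip_force: 59.6
time_s: 6.5
eef_pos: [380.2, 324.9, 196.1]
ee_rot: [-0.001, 0.001, 1.0, -0.001]
force: [-0.6, -0.3, -3.5]
grip_width: 0.334
grip_force: 59.7
t 6.5 tcp [380.2 324.9 196.1] yaw 89.9 tilt [-0.16 -0.09] shift units [-0.19 -0.64  0.36] w 0.334 F [-0.6 -0.3 -3.5]
```

```bash
python3 -m crank '[[[-0.1,-0.32,0,0,0,0,20],[-0.1,-0.32,0,0,0,0,20],[0,0,0.2,0,0,0,20],[0,0,0.1,0,0,0,20],[0,0,0.06,0,0,0,20],[0,0,0,0,0,0,20],[0,0,0,0,0,0,50],[0,0,0,0,0,0,85]]]'
python3 -m crank '[[[0,0,0,0,0,0,85],[0,0,0,0,0,0,85],[0,0,0,0,0,0,85],[0,0,-0.4,0,0,0,85],[0,0,-0.8,0,0,0,85],[0,0,-1,0,0,0,85],[0,0,-0.3,0,0,0,85],[0,0,0,0,0,0,85]]]'
python3 - <<'E'
from h import *
import cv2
from rig import *
go(612.5,45.5,112)
cv2.imwrite("pics/top1.png",capture("top"))
E
```

```text
time_s: 7.3
eef_pos: [385.9, 310.0, 189.0]
ee_rot: [0.001, 0.001, 1.0, 0.0]
force: [-0.3, 0.0, -0.1]
grip_width: 0.662
grip_force: 0.0
time_s: 8.1
eef_pos: [386.0, 309.9, 252.0]
ee_rot: [0.001, 0.001, 1.0, 0.0]
force: [0.2, 0.1, -0.6]
grip_width: 0.996
grip_force: 0.0
t 8.1 tcp [386.  309.9 252. ] yaw 89.9 tilt [0.12 0.05] shift units [ -9.06 -10.57   5.61] w 0.996 F [ 0.2  0.1 -0.6]
```

View pics/top1.png

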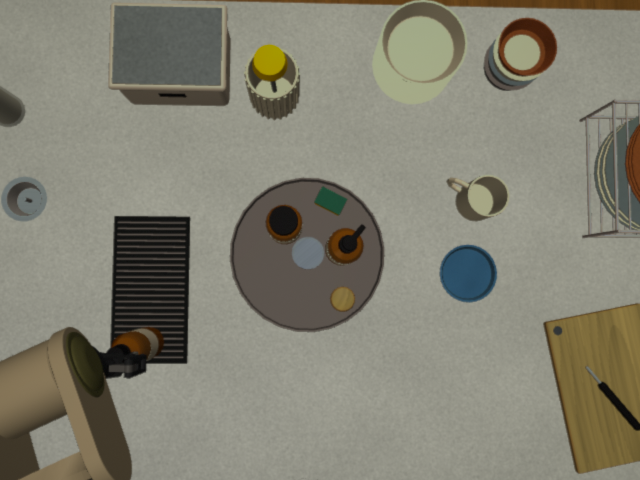

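Run:
```python
from h import *
for z in (5,70,145,220): print(z,w2p("top",(385,309,z)).round(0),w2p("scene",(385,309,z)).round(0))
from rig import *
s=capture("scene");cv2.imwrite("pics/s1.png",s[120:320,380:560].repeat(3,0).repeat(3,1))
```

```text
5 [149. 342.] [460. 183.]
70 [140. 346.] [466. 160.]
145 [128. 350.] [474. 129.]
220 [115. 356.] [484.  96.]
```

View pics/s1.png

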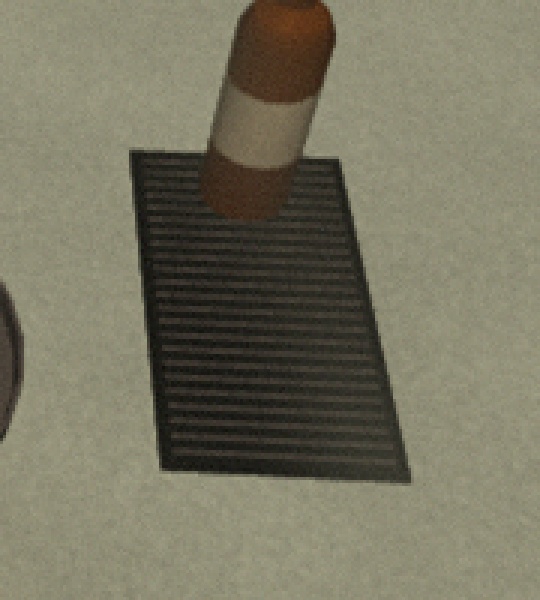

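The tall bottle stands upright at the near end of the mat, with its base near scene (462,186). The tin, squat and pump bottles are undisturbed.

```bash
python3 -m crank '[[[-0.4,-0.5,0,0,0,0,85],[-0.78,-0.92,0,0,0,0,85],[-0.78,-0.92,0,0,0,0,85],[-0.78,-0.92,0,0,0,0,85],[-0.78,-0.92,0,0,0,0,85],[-0.78,-0.92,0,0,0,0,85],[-0.78,-0.92,0,0,0,0,85],[-0.78,-0.92,0,0,0,0,85]]]' >/dev/null
python3 -m crank '[[[-0.78,-0.92,0,0,0,0,85],[-0.78,-0.92,0,0,0,0,85],[-0.78,-0.92,0,0,0,0,85],[-0.78,-0.87,0.4,0,0,0,85],[-0.08,0,0.8,0,0,0,85],[0,0,0.8,0,0,0,85],[0,0,0.8,0,0,0,85],[0,0,0.4,0,0,0,85]]]' >/dev/null
python3 -c "from h import *;go(612.5,45.5,112)"
```

```text
t 9.8 tcp [610.7  45.2 167.9] yaw 89.9 tilt [-0.27  0.03] shift units [-0.08  0.01  2.24] w 1.0 F [0.  0.3 0.4]
```

```bash
python3 -m crank '[[[-0.05,0,0.5,0,0,0,85],[0,0,0.6,0,0,0,85],[0,0,0.6,0,0,0,85],[0,0,0.4,0,0,0,85],[0,0,0.14,0,0,0,85],[0,0,0,0,0,0,85],[0,0,0,0,0,0,60],[0,0,0,0,0,0,40]]]'
python3 -m crank '[[[0,0,0,0,0,0,40],[0,0,0,0,0,0,40],[0,0,0,0,0,0,40],[0,0,0,0,0,0,40],[0,0,-0.3,0,0,0,40],[0,0,-0.6,0,0,0,40],[0,0,-0.7,0,0,0,40],[0,0.2,-0.5,0,0,0,40]]]'
python3 -c "from h import *;go(588,309.5,112)"
```

```text
time_s: 10.6
eef_pos: [613.4, 45.1, 115.8]
ee_rot: [0.001, 0.001, 1.0, -0.0]
force: [0.4, 0.4, 0.0]
grip_width: 0.687
grip_force: 0.0
time_s: 11.4
eef_pos: [613.0, 49.9, 168.3]
ee_rot: [-0.0, 0.001, 1.0, -0.0]
force: [-0.3, 0.6, -4.2]
grip_width: 0.589
grip_force: 63.4
t 11.4 tcp [613.   49.9 168.3] yaw 89.9 tilt [-0.02 -0.01] shift units [ 1.02 10.38  2.25] w 0.589 F [-0.3  0.6 -4.2]
```

```bash
python3 -m crank '[[[0.05,0.5,0,0,0,0,40],[0.1,0.8,0,0,0,0,40],[0.1,0.95,0,0,0,0,40],[0.1,0.95,0,0,0,0,40],[0.1,0.95,0,0,0,0,40],[0.1,0.95,0,0,0,0,40],[0.1,0.95,0,0,0,0,40],[0.1,0.95,0,0,0,0,40]]]' >/dev/null
python3 -m crank '[[[0.1,0.95,0,0,0,0,40],[0.1,0.95,0,0,0,0,40],[0.07,0.8,0,0,0,0,40],[0,0.4,0,0,0,0,40],[0,0.1,0.3,0,0,0,40],[0,0,0.6,0,0,0,40],[0,0,0.7,0,0,0,40],[0,0,0.2,0,0,0,40]]]'
python3 -c "from h import *;go(588,309.5,115)"
```

```text
time_s: 13.0
eef_pos: [586.9, 304.1, 119.6]
ee_rot: [-0.002, 0.001, 1.0, -0.001]
force: [0.3, -0.4, -5.7]
grip_width: 0.588
grip_force: 63.5
t 13.0 tcp [586.9 304.1 119.6] yaw 89.9 tilt [-0.26 -0.1 ] shift units [-0.04  0.22  0.18] w 0.588 F [ 0.3 -0.4 -5.7]
```

```bash
python3 -m crank '[[[0,0,0.1,0,0,0,40],[0,0,0.08,0,0,0,40],[0,0,0,0,0,0,40],[0,0,0,0,0,0,60],[0,0,0,0,0,0,85],[0,0,0,0,0,0,85],[0,0,0,0,0,0,85],[0,0,-0.4,0,0,0,85]]]'
python3 -m crank '[[[0,0,-0.8,0,0,0,85],[0,0,-1,0,0,0,85],[0,0,-1,0,0,0,85],[0,0,-0.8,0,0,0,85],[0,-0.3,-0.4,0,0,0,85],[0,-0.7,0,0,0,0,85],[0,-0.95,0,0,0,0,85],[0,-0.95,0,0,0,0,85]]]'
python3 -c "from h import *;go(571,-66.6,137)"
```

```text
time_s: 13.8
eef_pos: [587.4, 305.0, 127.3]
ee_rot: [-0.001, 0.001, 1.0, -0.0]
force: [-0.1, -0.5, -0.5]
grip_width: 0.995
grip_force: 0.0
time_s: 14.6
eef_pos: [587.5, 231.5, 227.9]
ee_rot: [-0.0, 0.001, 1.0, -0.0]
force: [0.7, -0.1, 0.3]
grip_width: 0.994
grip_force: 0.0
t 14.6 tcp [587.5 231.5 227.9] yaw 89.9 tilt [-0.03 -0.01] shift units [  0.65 -11.92   3.64] w 0.994 F [ 0.7 -0.1  0.3]
```

```bash
python3 -m crank '[[[0.05,-0.95,0,0,0,0,85],[0.05,-0.95,0,0,0,0,85],[0.05,-0.95,0,0,0,0,85],[0.05,-0.95,0,0,0,0,85],[0.05,-0.95,0,0,0,0,85],[0.05,-0.95,0,0,0,0,85],[0.05,-0.95,0,0,0,0,85],[0.05,-0.95,0,0,0,0,85]]]' >/dev/null
python3 -m crank '[[[0.05,-0.95,0,0,0,0,85],[0.05,-0.95,0,0,0,0,85],[0.05,-0.95,0,0,0,0,85],[0.05,-0.95,0,0,0,0,85],[0.05,-0.5,0,0,0,0,85],[0,0,0,0,0,0.85,85],[0,0,0,0,0,0.85,85],[0,0,0,0,0,0.85,85]]]'>/dev/null
python3 -m crank '[[[0,0,0,0,0,0.85,85],[0,0,0,0,0,0.85,85],[0,0,0,0,0,0.85,85],[0,0,0.3,0,0,0,85],[0,0,0,0,0,0,85],[0,0,0,0,0,0,85],[0,0,0,0,0,0,85],[0,0,0,0,0,0,85]]]'>/dev/null
python3 -c "from h import *;go(571,-66.6,137)"
```

```text
t 17.0 tcp [571.2 -64.8 220.7] yaw 49.2 tilt [ 0.01 -0.  ] shift units [-0.04 -0.06  3.35] w 0.998 F [-0.5  0.5 -0.6]
```

```bash
python3 -m crank '[[[-0.04,-0.06,0.4,0,0,0,85],[0,0,0.7,0,0,0,85],[0,0,0.7,0,0,0,85],[0,0,0.7,0,0,0,85],[0,0,0.5,0,0,0,85],[0,0,0.3,0,0,0,85],[0,0,0,0,0,0,85],[0,0,0,0,0,0,50]]]'
python3 -m crank '[[[0,0,0,0,0,0,20],[0,0,0,0,0,0,20],[0,0,0,0,0,0,20],[0,0,0,0,0,0,20],[0,0,0,0,0,0,20],[0,0,0,0,0,0,20],[0,0,0,0,0,0,20],[0,0,0,0,0,0,20]]]'
```

```text
time_s: 17.8
eef_pos: [571.2, -66.7, 138.6]
ee_rot: [0.0, 0.349, 0.937, 0.0]
force: [0.0, 0.6, -0.3]
grip_width: 0.854
grip_force: 0.0
time_s: 18.6
eef_pos: [571.2, -66.8, 138.8]
ee_rot: [0.001, 0.349, 0.937, -0.0]
force: [-0.8, -1.2, 5.9]
grip_width: 0.352
grip_force: 59.7
```

```bash
python3 -m crank '[[[0,0,-0.3,0,0,0,20],[0,0,-0.6,0,0,0,20],[0,0,-0.8,0,0,0,20],[0,0,-0.8,0,0,-0.3,20],[0,0,-0.5,0,0,-0.6,20],[0,0,0,0,0,-0.8,20],[0,0,0,0,0,-0.85,20],[0,0,0,0,0,-0.85,20]]]'>/dev/null
python3 -m crank '[[[0,0,0,0,0,-0.8,20],[0,0,0,0,0,-0.6,20],[0,0,0,0,0,-0.3,20],[0,0.3,0,0,0,0,20],[0.1,0.7,0,0,0,0,20],[0.2,0.9,0,0,0,0,20],[0.25,0.9,0,0,0,0,20],[0.25,0.9,0,0,0,0,20]]]'
python3 -c "from h import *;go(487,308,138)"
```

```text
time_s: 20.2
eef_pos: [550.2, 28.3, 213.0]
ee_rot: [-0.0, 0.001, 1.0, 0.0]
force: [0.6, 0.3, -3.8]
grip_width: 0.355
grip_force: 59.9
t 20.2 tcp [550.2  28.3 213. ] yaw 89.9 tilt [-0.03  0.03] shift units [ 2.55 11.18  3.01] w 0.355 F [ 0.6  0.3 -3.8]
```

```bash
python3 -m crank '[[[0.35,0.95,0,0,0,0,20],[0.35,0.95,0,0,0,0,20],[0.35,0.95,0,0,0,0,20],[0.35,0.95,0,0,0,0,20],[0.35,0.95,0,0,0,0,20],[0.35,0.95,0,0,0,0,20],[0.3,0.95,0,0,0,0,20],[0.15,0.95,0,0,0,0,20]]]'>/dev/null
python3 -m crank '[[[0,0.95,0,0,0,0,20],[0,0.9,0,0,0,0,20],[0,0.7,0,0,0,0,20],[0,0.4,0,0,0,0,20],[0,0.1,0.3,0,0,0,20],[0,0,0.6,0,0,0,20],[0,0,0.6,0,0,0,20],[0,0,0.6,0,0,0,20]]]'
python3 -m crank '[[[0,0,0.5,0,0,0,20],[0,0,0.1,0,0,0,20],[0,0,0,0,0,0,20],[0,0,0,0,0,0,20],[0,0,0,0,0,0,20],[0,0,0,0,0,0,20],[0,0,0,0,0,0,20],[0,0,0,0,0,0,20]]]'
python3 -c "from h import *;go(487,308,138)"
```

```text
time_s: 21.8
eef_pos: [487.3, 291.8, 159.4]
ee_rot: [-0.0, 0.001, 1.0, -0.0]
force: [0.4, 0.5, -3.7]
grip_width: 0.35
grip_force: 59.9
time_s: 22.6
eef_pos: [487.7, 292.3, 145.7]
ee_rot: [0.0, 0.001, 1.0, 0.0]
force: [0.4, 0.1, -3.9]
grip_width: 0.348
grip_force: 60.0
t 22.6 tcp [487.7 292.3 145.7] yaw 89.9 tilt [0.01 0.  ] shift units [0.03 0.63 0.31] w 0.348 F [ 0.4  0.1 -3.9]
```

```bash
python3 -m crank '[[[0,0,0.15,0,0,0,20],[0,0,0.1,0,0,0,20],[0,0,0.05,0,0,0,20],[0,0,0,0,0,0,20],[0,0,0,0,0,0,40],[0,0,0,0,0,0,85],[0,0,0,0,0,0,85],[0,0,0,0,0,0,85]]]'
python3 -m crank '[[[0,0,0,0,0,0,85],[0,0,-0.5,0,0,0,85],[0,0,-0.9,0,0,0,85],[0,0,-1,0,0,0,85],[0,-0.4,-0.8,0,0,0,85],[0,-0.9,-0.4,0,0,0,85],[-0.2,-0.95,0,0,0,0,85],[-0.2,-0.95,0,0,0,0,85]]]'
python3 -m crank '[[[-0.2,-0.95,0,0,0,0,85],[-0.2,-0.95,0,0,0,0,85],[-0.2,-0.95,0,0,0,0,85],[-0.2,-0.95,0,0,0,0,85],[-0.2,-0.95,0,0,0,0,85],[-0.2,-0.95,0,0,0,0,85],[-0.2,-0.6,0,0,0,0,85],[0,0,0,0,0,0,85]]]'
python3 - <<'E'
from h import *
from rig import *
go(560,0,20)
cv2.imwrite("pics/top2.png",capture("top"))
s=capture("scene");cv2.imwrite("pics/s2.png",s[60:360,120:560])
E
```

```text
time_s: 23.4
eef_pos: [487.8, 292.4, 138.3]
ee_rot: [0.0, 0.001, 1.0, 0.0]
force: [0.3, 1.0, 0.1]
grip_width: 0.948
grip_force: 0.0
time_s: 24.2
eef_pos: [497.8, 211.6, 229.5]
ee_rot: [0.001, 0.0, 1.0, 0.0]
force: [0.9, 0.1, -0.1]
grip_width: 0.994
grip_force: 0.0
time_s: 25.0
eef_pos: [532.9, 53.4, 228.5]
ee_rot: [0.0, 0.002, 1.0, -0.0]
force: [0.2, 0.6, -0.6]
grip_width: 0.995
grip_force: 0.0
t 25.0 tcp [532.9  53.4 228.5] yaw 89.8 tilt [ 0.04 -0.01] shift units [-1.09 -2.13  8.34] w 0.995 F [ 0.2  0.6 -0.6]
```

View pics/s2.png

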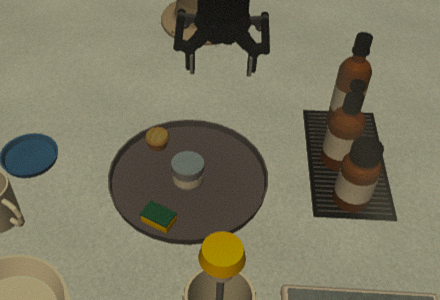

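View pics/top2.png

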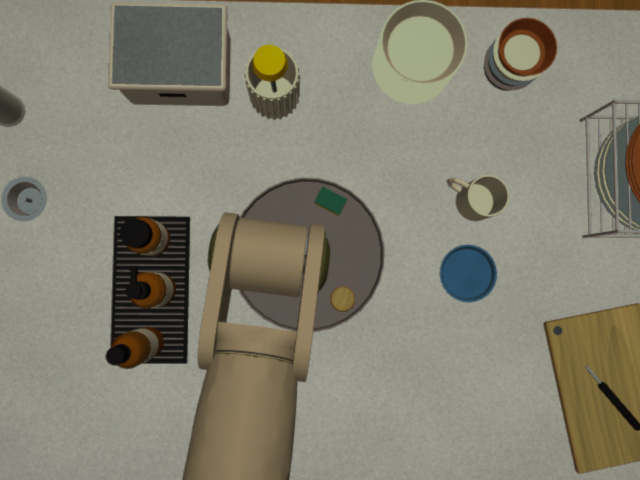

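All three bottles stand on the mat. The tin is still at scene (308,225), where it started, and the brush and sponge haven't moved.

```bash
python3 -m crank '[[[-0.4,-0.7,0.4,0,0,0,85],[-0.4,-0.8,0.9,0,0,0,85],[-0.29,-0.63,0.9,0,0,0,85],[0,0,0.9,0,0,0,85],[0,0,0.9,0,0,0,85],[0,0,0.9,0,0,0,85],[0,0,0.7,0,0,0,85],[0,0,0.4,0,0,0,85]]]'>/dev/null
python3 -m crank '[[[0,0,0.2,0,0,0,85],[0,0,0,0,0,0,85],[0,0,0,0,0,0,85],[0,0,0,0,0,0,85],[0,0,0,0,0,0,85],[0,0,0,0,0,0,85],[0,0,0,0,0,0,85],[0,0,0,0,0,0,85]]]'>/dev/null
python3 -c "from h import *;go(560,0,21)"
```

```text
t 26.7 tcp [559.5   1.4  73.1] yaw 89.9 tilt [ 0.01 -0.  ] shift units [-0.02 -0.06  2.08] w 0.994 F [ 0.6 -0.6  0.3]
```

```bash
python3 -m crank '[[[-0.02,-0.06,0.4,0,0,0,85],[0,0,0.6,0,0,0,85],[0,0,0.6,0,0,0,85],[0,0,0.35,0,0,0,85],[0,0,0.13,0,0,0,85],[0,0,0,0,0,0,85],[0,0,0,0,0,0,70],[0,0,0,0,0,0,50]]]' 40
python3 -m crank '[[[0,0,0,0,0,0,50],[0,0,0,0,0,0,50],[0,0,0,0,0,0,50],[0,0,0,0,0,0,50],[0,0,-0.2,0,0,0,50],[0,0,-0.4,0,0,0,50],[0,0,-0.8,0,0,0,50],[0,0,-0.8,0,0,0,50]]]'
python3 -c "from h import *;go(524.4,-318.6,21)"
```

```text
time_s: 27.5
eef_pos: [560.3, -0.1, 21.6]
ee_rot: [0.001, 0.001, 1.0, -0.0]
force: [-0.8, -0.8, 8.1]
grip_width: 0.686
grip_force: 6.9
time_s: 28.3
eef_pos: [559.7, 0.0, 77.0]
ee_rot: [-0.0, 0.001, 1.0, 0.0]
force: [0.2, 0.1, -2.0]
grip_width: 0.674
grip_force: 43.4
t 28.3 tcp [559.7   0.   77. ] yaw 89.9 tilt [-0.04  0.01] shift units [  1.39 -12.75   2.24] w 0.674 F [ 0.2  0.1 -2. ]
```

```bash
python3 -m crank '[[[0,-0.3,0,0,0,0,50],[0.1,-0.7,0,0,0,0,50],[0.1,-0.95,0,0,0,0,50],[0.1,-0.95,0,0,0,0,50],[0.1,-0.95,0,0,0,0,50],[0.1,-0.95,0,0,0,0,50],[0.1,-0.95,0,0,0,0,50],[0.1,-0.95,0,0,0,0,50]]]'>/dev/null
python3 -m crank '[[[0.1,-0.95,0,0,0,0,50],[0.1,-0.95,0,0,0,0,50],[0.1,-0.95,0,0,0,0,50],[0.1,-0.95,0,0,0,0,50],[0.1,-0.95,0,0,0,0,50],[0.1,-0.8,0,0,0,0,50],[0.09,-0.5,0,0,0,0,50],[0,0,0,0,0,0,50]]]'>/dev/null
python3 -m crank '[[[0,0,0,0,0,0,50],[0,0,0.4,0,0,0,50],[0,0,0.6,0,0,0,50],[0,0,0.4,0,0,0,50],[0,0,0,0,0,0,50],[0,0,0,0,0,0,50],[0,0,0,0,0,0,50],[0,0,0,0,0,0,50]]]'>/dev/null
python3 -c "from h import *;go(524.4,-318.6,22)"
```

```text
t 30.7 tcp [ 525.  -318.9   41.6] yaw 89.9 tilt [ 0.04 -0.04] shift units [0.03 0.01 0.78] w 0.671 F [-0.1  0.  -2.7]
```

```bash
python3 -m crank '[[[0,0,0.25,0,0,0,50],[0,0,0.25,0,0,0,50],[0,0,0.15,0,0,0,50],[0,0,0.1,0,0,0,50],[0,0,0.04,0,0,0,50],[0,0,0,0,0,0,50],[0,0,0,0,0,0,50],[0,0,0,0,0,0,60]]]'
python3 -m crank '[[[0,0,0,0,0,0,70],[0,0,0,0,0,0,85],[0,0,0,0,0,0,85],[0,0,0,0,0,0,85],[0,0,-0.4,0,0,0,85],[0,0,-0.8,0,0,0,85],[0,0,-1,0,0,0,85],[0,0,-1,0,0,0,85]]]'
python3 -m crank '[[[0,0,-1,0,0,0,85],[0,0.4,-1,0,0,0,85],[0,0.8,-1,0,0,0,85],[0,0.95,-1,0,0,0,85],[0,0.95,-0.5,0,0,0,85],[0,0.95,0,0,0,0,85],[0,0.95,0,0,0,0,85],[0,0.95,0,0,0,0,85]]]'
python3 - <<'E'
from h import *
from rig import *
go(487.8,292.4,138)
t=capture("top");s=capture("scene");cv2.imwrite("pics/top3.png",t)
a=cv2.resize(t[230:320,420:520],None,fx=4,fy=4);b=cv2.resize(s[170:260,100:200],None,fx=4,fy=4)
cv2.imwrite("pics/c3.png",np.hstack([a,b]))
print(w2p("top",(524.4,-318.6,51)),w2p("scene",(524.4,-318.6,51)),w2p("scene",(524.4,-318.6,6)))
E
```

```text
time_s: 31.5
eef_pos: [525.0, -319.0, 21.6]
ee_rot: [0.0, 0.001, 1.0, -0.0]
force: [0.5, -1.2, -0.2]
grip_width: 0.701
grip_force: 0.0
time_s: 32.3
eef_pos: [524.8, -318.8, 102.9]
ee_rot: [0.0, 0.001, 1.0, -0.0]
force: [-0.6, 0.2, 1.0]
grip_width: 0.994
grip_force: 0.0
time_s: 33.1
eef_pos: [524.9, -169.0, 214.7]
ee_rot: [0.0, 0.001, 1.0, -0.0]
force: [1.0, 0.2, -1.3]
grip_width: 0.997
grip_force: 0.0
t 33.1 tcp [ 524.9 -169.   214.7] yaw 89.9 tilt [ 0.05 -0.03] shift units [ 1.51 18.46  3.06] w 0.997 F [ 1.   0.2 -1.3]
[472.84612798 272.65676357] [144.1782986  200.70199951] [149.65529286 216.74878685]
```

View pics/c3.png

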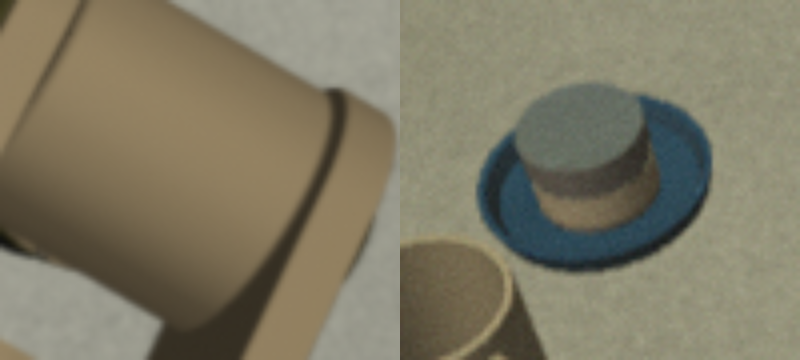

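The tin stands flat in the dish, its lid centre at scene (145.5,201.7) against a predicted (144.2,200.7). Now the pump bottle goes back.

```bash
python3 -m crank '[[[0,0.95,0,0,0,0,85],[0.1,0.95,0,0,0,0,85],[0.1,0.95,0,0,0,0,85],[0.1,0.95,0,0,0,0,85],[0.1,0.95,0,0,0,0,85],[0.1,0.95,0,0,0,0,85],[0.1,0.95,0,0,0,0,85],[0.1,0.95,0,0,0,0,85]]]'>/dev/null
python3 -m crank '[[[0.1,0.95,0,0,0,0,85],[0.1,0.95,0,0,0,0,85],[0.1,0.95,0,0,0,0,85],[0.1,0.95,0,0,0,0,85],[0.1,0.95,0,0,0,0,85],[0.1,0.95,0,0,0,0,85],[0.1,0.95,0,0,0,0,85],[0.1,0.9,0,0,0,0,85]]]'>/dev/null
python3 -m crank '[[[0,0.8,0,0,0,0,85],[0,0.6,0,0,0,0,85],[0,0.2,0,0,0,0,85],[0,0,0,0,0,0,85],[0,0,0,0,0,0,85],[0,0,0,0,0,0,85],[0,0,0,0,0,0,85],[0,0,0,0,0,0,85]]]'>/dev/null
python3 -c "from h import *;go(487.8,292.4,138)"
```

```text
t 35.6 tcp [488.2 248.5 213.9] yaw 89.9 tilt [ 0. -0.] shift units [0.02 1.76 3.03] w 0.996 F [ 0.6  0.2 -0.5]
```

```bash
python3 -m crank '[[[0,0.6,0,0,0,0,85],[0,0.76,0,0,0,0,85],[0,0.4,0,0,0,0,85],[0,0,0.3,0,0,0,85],[0,0,0.7,0,0,0,85],[0,0,0.8,0,0,0,85],[0,0,0.8,0,0,0,85],[0,0,0.4,0,0,0,85]]]'>/dev/null
python3 -m crank '[[[0,0,0,0,0,0,85],[0,0,0,0,0,0,60],[0,0,0,0,0,0,20],[0,0,0,0,0,0,20],[0,0,0,0,0,0,20],[0,0,0,0,0,0,20],[0,0,0,0,0,0,20],[0,0,0,0,0,0,20]]]' 60
python3 -c "from h import *;go(571.2,-66.7,214)"
```

```text
time_s: 37.2
eef_pos: [488.6, 292.7, 139.7]
ee_rot: [0.001, 0.001, 1.0, 0.0]
force: [-0.7, -2.0, 5.2]
grip_width: 0.353
grip_force: 59.7
t 37.2 tcp [488.6 292.7 139.7] yaw 89.9 tilt [0.09 0.  ] shift units [ -3.33 -14.37  -2.97] w 0.353 F [-0.7 -2.   5.2]
```

```bash
python3 -m crank '[[[0,0,-0.3,0,0,0,20],[0,0,-0.6,0,0,0,20],[0,0,-0.7,0,0,0,20],[0,-0.3,-0.4,0,0,0,20],[0,-0.7,0,0,0,0,20],[-0.1,-0.95,0,0,0,0,20],[-0.3,-0.95,0,0,0,0,20],[-0.3,-0.95,0,0,0,0,20]]]'>/dev/null
python3 -m crank '[[[-0.3,-0.95,0,0,0,0,20],[-0.3,-0.95,0,0,0,0,20],[-0.3,-0.95,0,0,0,0,20],[-0.3,-0.95,0,0,0,0,20],[-0.3,-0.95,0,0,0,0,20],[-0.3,-0.95,0,0,0,0,20],[-0.3,-0.95,0,0,0,0,20],[-0.3,-0.95,0,0,0,0,20]]]'>/dev/null
python3 -m crank '[[[-0.25,-0.95,0,0,0,0,20],[0,-0.8,0,0,0,0,20],[0,-0.5,0,0,0,0,20],[0,-0.2,0,0,0,0,20],[0,0,0.4,0,0,0,20],[0,0,0.6,0,0,0,20],[0,0,0.4,0,0,0,20],[0,0,0,0,0,0,20]]]'>/dev/null
python3 -c "from h import *;go(572,-66.7,140.5)"
```

```text
t 39.6 tcp [570.6 -53.9 152. ] yaw 90.0 tilt [-0.19  0.07] shift units [-0.06 -0.51  0.46] w 0.355 F [-0.3 -0.6 -3.6]
```

```bash
python3 -m crank '[[[-0.03,-0.25,0,0,0,0,20],[-0.03,-0.25,0,0,0,0,20],[0,0,0,0,0,0,20],[0,0,0.2,0,0,0,20],[0,0,0.15,0,0,0,20],[0,0,0.05,0,0,0,20],[0,0,0.03,0,0,0,20],[0,0,0,0,0,0,20]]]'
python3 -c "from h import *;go(572,-66.7,140.5)"
```

```text
time_s: 40.4
eef_pos: [572.9, -67.2, 143.0]
ee_rot: [-0.0, 0.001, 1.0, 0.0]
force: [0.5, -0.1, -4.5]
grip_width: 0.352
grip_force: 59.9
t 40.4 tcp [572.9 -67.2 143. ] yaw 89.9 tilt [-0.01  0.  ] shift units [0.04 0.02 0.1 ] w 0.352 F [ 0.5 -0.1 -4.5]
```

```bash
python3 -m crank '[[[0.03,0,0.06,0,0,0,20],[0,0,0.05,0,0,0,20],[0,0,0,0,0,0,20],[0,0,0,0,0,0,40],[0,0,0,0,0,0,85],[0,0,0,0,0,0,85],[0,0,0,0,0,0,85],[0,0,0,0,0,0,85]]]'
python3 -m crank '[[[0,0,-0.5,0,0,0,85],[0,0,-0.9,0,0,0,85],[0,0,-1,0,0,0,85],[0,0,-0.8,0,0,0,85],[0,0.5,-0.3,0,0,0,85],[-0.1,0.95,0,0,0,0,85],[-0.1,0.95,0,0,0,0,85],[-0.1,0.95,0,0,0,0,85]]]'
python3 -m crank '[[[-0.1,0.95,0,0,0,0,85],[-0.1,0.95,0,0,0,0,85],[-0.1,0.95,0,0,0,0,85],[0,0.95,0,0,0,0,85],[0,0.95,0,0,0,0,85],[0,0.95,0,0,0,0,85],[0,0.95,0,0,0,0,85],[0,0.95,0,0,0,0,85]]]'
python3 -c "from h import *;go(587.4,305,113)"
```

```text
time_s: 41.2
eef_pos: [572.2, -67.3, 140.4]
ee_rot: [0.0, 0.001, 1.0, -0.0]
force: [0.4, 0.0, 0.5]
grip_width: 0.993
grip_force: 0.0
time_s: 42.0
eef_pos: [579.5, 18.2, 227.7]
ee_rot: [-0.0, 0.001, 1.0, 0.0]
force: [0.4, -0.8, -0.2]
grip_width: 0.993
grip_force: 0.0
time_s: 42.8
eef_pos: [586.9, 208.3, 227.6]
ee_rot: [-0.0, 0.0, 1.0, 0.0]
force: [0.3, -0.9, -0.5]
grip_width: 0.992
grip_force: 0.0
t 42.8 tcp [586.9 208.3 227.6] yaw 89.9 tilt [-0.04  0.  ] shift units [-0.02  3.87  4.58] w 0.992 F [ 0.3 -0.9 -0.5]
```

```bash
python3 -m crank '[[[0,0.95,0,0,0,0,85],[0,0.95,0,0,0,0,85],[0,0.9,0,0,0,0,85],[0,0.7,0,0,0,0,85],[0,0.37,0.3,0,0,0,85],[0,0,0.7,0,0,0,85],[0,0,0.8,0,0,0,85],[0,0,0.8,0,0,0,85]]]'>/dev/null
python3 -m crank '[[[0,0,0.5,0,0,0,85],[0,0,0.1,0,0,0,85],[0,0,0,0,0,0,85],[0,0,0,0,0,0,85],[0,0,0,0,0,0,85],[0,0,0,0,0,0,85],[0,0,0,0,0,0,85],[0,0,0,0,0,0,85]]]'>/dev/null
python3 -c "from h import *;go(587.4,305,114)"
```

```text
t 44.4 tcp [587.7 303.2 147.9] yaw 89.9 tilt [0.01 0.  ] shift units [0.01 0.07 1.36] w 0.996 F [-0.8  0.7 -0.8]
```

```bash
python3 -m crank '[[[0,0.07,0.4,0,0,0,85],[0,0,0.5,0,0,0,85],[0,0,0.36,0,0,0,85],[0,0,0.1,0,0,0,85],[0,0,0,0,0,0,60],[0,0,0,0,0,0,40],[0,0,0,0,0,0,40],[0,0,0,0,0,0,40]]]'
python3 -m crank '[[[0,0,0,0,0,0,40],[0,0,0,0,0,0,40],[0,0,0,0,0,0,40],[0,0,-0.3,0,0,0,40],[0,0,-0.6,0,0,0,40],[0,0,-0.7,0,0,0,40],[0,-0.3,-0.4,0,0,0,40],[0,-0.7,0,0,0,0,40]]]'
python3 -c "from h import *;go(613.4,45.2,115)"
```

```text
time_s: 45.2
eef_pos: [588.1, 305.2, 114.7]
ee_rot: [0.001, 0.001, 1.0, 0.0]
force: [0.1, 1.5, 3.5]
grip_width: 0.587
grip_force: 63.4
time_s: 46.0
eef_pos: [587.7, 280.1, 164.8]
ee_rot: [0.001, 0.0, 1.0, 0.0]
force: [0.4, 0.4, -4.8]
grip_width: 0.586
grip_force: 63.3
t 46.0 tcp [587.7 280.1 164.8] yaw 90.0 tilt [0.08 0.02] shift units [-1.02 -9.4   1.99] w 0.586 F [ 0.4  0.4 -4.8]
```

```bash
python3 -m crank '[[[-0.1,-0.95,0,0,0,0,40],[-0.15,-0.95,0,0,0,0,40],[-0.15,-0.95,0,0,0,0,40],[-0.15,-0.95,0,0,0,0,40],[-0.15,-0.95,0,0,0,0,40],[-0.15,-0.95,0,0,0,0,40],[-0.15,-0.95,0,0,0,0,40],[-0.05,-0.95,0,0,0,0,40]]]'>/dev/null
python3 -m crank '[[[0,-0.8,0,0,0,0,40],[0,-0.6,0,0,0,0,40],[0,-0.3,0,0,0,0,40],[0,-0.1,0,0,0,0,40],[0,0,0.4,0,0,0,40],[0,0,0.6,0,0,0,40],[0,0,0.4,0,0,0,40],[0,0,0,0,0,0,40]]]'>/dev/null
python3 -c "from h import *;go(614.1,45.2,116)"
```

```text
t 47.6 tcp [612.6  45.6 126.7] yaw 90.0 tilt [-0.21  0.03] shift units [-0.06 -0.02  0.43] w 0.59 F [-0.3  0.3 -4.6]
```

```bash
python3 -m crank '[[[-0.03,0,0.2,0,0,0,40],[0,0,0.15,0,0,0,40],[0,0,0.08,0,0,0,40],[0,0,0,0,0,0,40],[0,0,0,0,0,0,40],[0,0,0,0,0,0,40],[0,0,0,0,0,0,40],[0,0,0,0,0,0,40]]]'
python3 -c "from h import *;go(614.1,45.2,115.7)"
```

```text
time_s: 48.4
eef_pos: [614.4, 44.9, 118.2]
ee_rot: [0.0, 0.001, 1.0, -0.0]
force: [0.2, -0.6, -5.2]
grip_width: 0.588
grip_force: 63.4
t 48.4 tcp [614.4  44.9 118.2] yaw 89.9 tilt [ 0.01 -0.  ] shift units [0.01 0.01 0.1 ] w 0.588 F [ 0.2 -0.6 -5.2]
```

```bash
python3 -m crank '[[[0,0,0.06,0,0,0,40],[0,0,0.04,0,0,0,40],[0,0,0,0,0,0,40],[0,0,0,0,0,0,60],[0,0,0,0,0,0,85],[0,0,0,0,0,0,85],[0,0,0,0,0,0,85],[0,0,0,0,0,0,85]]]'
python3 -m crank '[[[0,0,-0.5,0,0,0,85],[0,0,-0.9,0,0,0,85],[0,0,-1,0,0,0,85],[0,0,-1,0,0,0,85],[0,0,-1,0,0,0,85],[0,0,-0.9,0,0,0,85],[0.4,0.5,-0.2,0,0,0,85],[0.78,0.92,0,0,0,0,85]]]'
python3 -m crank '[[[0.78,0.92,0,0,0,0,85],[0.78,0.92,0,0,0,0,85],[0.78,0.92,0,0,0,0,85],[0.78,0.92,0,0,0,0,85],[0.78,0.92,0,0,0,0,85],[0.78,0.92,0,0,0,0,85],[0.78,0.92,0,0,0,0,85],[0.78,0.92,0,0,0,0,85]]]'
python3 -c "from h import *;go(386,310,188)"
```

```text
time_s: 49.2
eef_pos: [614.4, 44.9, 115.6]
ee_rot: [0.0, 0.001, 1.0, -0.0]
force: [1.0, -0.6, -1.1]
grip_width: 0.995
grip_force: 0.0
time_s: 50.0
eef_pos: [584.6, 80.4, 253.5]
ee_rot: [0.001, 0.002, 1.0, -0.0]
force: [0.1, 0.5, 0.9]
grip_width: 0.992
grip_force: 0.0
time_s: 50.8
eef_pos: [427.0, 265.8, 252.6]
ee_rot: [-0.0, 0.001, 1.0, -0.0]
force: [-0.1, -0.3, -0.8]
grip_width: 1.002
grip_force: 0.0
t 50.8 tcp [427.  265.8 252.6] yaw 89.9 tilt [-0.04 -0.  ] shift units [1.64 1.77 2.59] w 1.002 F [-0.1 -0.3 -0.8]
```

```bash
python3 -m crank '[[[0.7,0.77,0,0,0,0,85],[0.6,0.6,0,0,0,0,85],[0.3,0.3,0,0,0,0,85],[0,0.05,0,0,0,0,85],[0,0,0.2,0,0,0,85],[0,0,0,0,0,0,85],[0,0,0,0,0,0,85],[0,0,0,0,0,0,85]]]'>/dev/null
python3 -c "from h import *;go(386,310,188)"
```

```text
t 51.6 tcp [389.6 307.3 248. ] yaw 89.9 tilt [-0.01 -0.01] shift units [0.14 0.11 2.4 ] w 0.993 F [0.  0.  0.1]
```

```bash
python3 -m crank '[[[0.14,0.11,0.2,0,0,0,85],[0,0,0.5,0,0,0,85],[0,0,0.6,0,0,0,85],[0,0,0.6,0,0,0,85],[0,0,0.4,0,0,0,85],[0,0,0.1,0,0,0,85],[0,0,0,0,0,0,60],[0,0,0,0,0,0,20]]]'>/dev/null
python3 -m crank '[[[0,0,0,0,0,0,20],[0,0,0,0,0,0,20],[0,0,0,0,0,0,20],[0,0,0,0,0,0,20],[0,0,0,0,0,0,20],[0,0,0,0,0,0,20],[0,0,0,0,0,0,20],[0,0,0,0,0,0,20]]]'
python3 -m crank '[[[0,0,-0.3,0,0,0,20],[0,0,-0.6,0,0,0,20],[0,0,-0.7,0,0,0,20],[0,-0.2,-0.5,0,0,0,20],[-0.2,-0.5,-0.2,0,0,0,20],[-0.33,-0.8,0,0,0,0,20],[-0.35,-0.9,0,0,0,0,20],[-0.35,-0.9,0,0,0,0,20]]]' 
python3 -c "from h import *;go(495.8,24.4,188.1)"
```

```text
time_s: 53.2
eef_pos: [386.0, 310.5, 188.7]
ee_rot: [0.001, 0.001, 1.0, 0.0]
force: [-0.5, -0.9, 5.5]
grip_width: 0.336
grip_force: 59.8
time_s: 54.0
eef_pos: [416.5, 226.1, 245.0]
ee_rot: [-0.001, 0.001, 1.0, -0.0]
force: [-0.1, -0.3, -4.2]
grip_width: 0.335
grip_force: 59.6
t 54.0 tcp [416.5 226.1 245. ] yaw 89.9 tilt [-0.07 -0.03] shift units [-3.19 -8.06  2.28] w 0.335 F [-0.1 -0.3 -4.2]
```

```bash
python3 -m crank '[[[-0.37,-0.92,0,0,0,0,20],[-0.37,-0.92,0,0,0,0,20],[-0.37,-0.92,0,0,0,0,20],[-0.37,-0.92,0,0,0,0,20],[-0.37,-0.92,0,0,0,0,20],[-0.36,-0.92,0,0,0,0,20],[-0.34,-0.85,0,0,0,0,20],[-0.28,-0.7,0,0,0,0,20]]]'>/dev/null
python3 -m crank '[[[-0.22,-0.55,0,0,0,0,20],[-0.1,-0.3,0,0,0,0,20],[0,-0.1,0.4,0,0,0,20],[0,0,0.7,0,0,0,20],[0,0,0.5,0,0,0,20],[0,0,0.2,0,0,0,20],[0,0,0,0,0,0,20],[0,0,0,0,0,0,20]]]'>/dev/null
python3 -c "from h import *;go(495.8,24.2,190)"
```

```text
t 55.6 tcp [494.9  27.5 200.9] yaw 89.9 tilt [ 0.04 -0.01] shift units [-0.04 -0.13  0.44] w 0.328 F [ 0.2  0.6 -2.9]
```

```bash
python3 -m crank '[[[-0.03,-0.13,0,0,0,0,20],[0,0,0,0,0,0,20],[0,0,0.2,0,0,0,20],[0,0,0.15,0,0,0,20],[0,0,0.08,0,0,0,20],[0,0,0,0,0,0,20],[0,0,0,0,0,0,20],[0,0,0,0,0,0,20]]]'
python3 -c "from h import *;go(495.8,24.2,189.5)"
```

```text
time_s: 56.4
eef_pos: [495.5, 24.0, 189.8]
ee_rot: [-0.0, 0.001, 1.0, -0.0]
force: [-0.5, 0.6, -2.0]
grip_width: 0.334
grip_force: 59.8
t 56.4 tcp [495.5  24.  189.8] yaw 89.9 tilt [-0. -0.] shift units [-0.01  0.01  0.01] w 0.334 F [-0.5  0.6 -2. ]
```

```bash
python3 -m crank '[[[0,0,0.02,0,0,0,20],[0,0,0,0,0,0,20],[0,0,0,0,0,0,40],[0,0,0,0,0,0,85],[0,0,0,0,0,0,85],[0,0,0,0,0,0,85],[0,0,0,0,0,0,85],[0,0,-0.3,0,0,0,85]]]'
python3 -m crank '[[[0,0,-0.7,0,0,0,85],[0,0,-0.9,0,0,0,85],[0,0,-0.8,0,0,0,85],[0.2,0.4,-0.3,0,0,0,85],[0.4,0.8,0,0,0,0,85],[0.5,0.95,0,0,0,0,85],[0.5,0.95,0,0,0,0,85],[0.5,0.95,0,0,0,0,85]]]'
python3 -m crank '[[[0.5,0.95,0,0,0,0,85],[0.5,0.95,0,0,0,0,85],[0.5,0.95,0,0,0,0,85],[0.5,0.95,0,0,0,0,85],[0.4,0.8,0,0,0,0,85],[0.2,0.4,0,0,0,0,85],[0,0,0,0,0,0,85],[0,0,0,0,0,0,85]]]'
python3 - <<'E'
from h import *
from rig import *
go(0,0,0)
t=capture("top");s=capture("scene");t0=cv2.imread("pics/top0.png")
a=cv2.resize(t[170:340,220:400],None,fx=2.2,fy=2.2);b=cv2.resize(t0[170:340,220:400],None,fx=2.2,fy=2.2)
cv2.imwrite("pics/c4.png",np.hstack([b,a]));cv2.imwrite("pics/s4.png",s)
hs=cv2.cvtColor(t,cv2.COLOR_BGR2HSV);d=hs[...,2]<40
for nm,(x0,y0,x1,y1),z in [("squat",(255,195,315,250),144),("tall",(275,265,315,310),221)]:
    n,l,st,c=cv2.connectedComponentsWithStats(d[y0:y1,x0:x1].astype(np.uint8));i=1+st[1:,4].argmax();print(nm,p2w("top",*(c[i]+[x0,y0]),z).round(1),st[i][4])
m=((hs[...,0]>95)&(hs[...,1]>110))[235:310,430:505];ys,xs=np.nonzero(m);print("dish",xs.mean()+430,ys.mean()+235)
E
```

```text
time_s: 57.2
eef_pos: [495.1, 24.1, 196.3]
ee_rot: [-0.001, 0.001, 1.0, 0.0]
force: [0.5, 0.4, 0.5]
grip_width: 0.997
grip_force: 0.0
time_s: 58.0
eef_pos: [441.9, 126.8, 264.0]
ee_rot: [-0.0, 0.001, 1.0, 0.0]
force: [-0.0, -0.2, 1.0]
grip_width: 0.994
grip_force: 0.0
time_s: 58.8
eef_pos: [378.5, 250.1, 264.2]
ee_rot: [-0.0, 0.001, 1.0, -0.0]
force: [0.0, -0.5, -0.5]
grip_width: 0.998
grip_force: 0.0
t 58.8 tcp [378.5 250.1 264.2] yaw 89.9 tilt [-0.01 -0.02] shift units [ 15.12 -10.02  10.57] w 0.998 F [ 0.  -0.5 -0.5]
squat [613.6  45.3] 647
tall [494.9  23.5] 260
dish 466.0889978976875 273.0875963559916
```

View pics/c4.png

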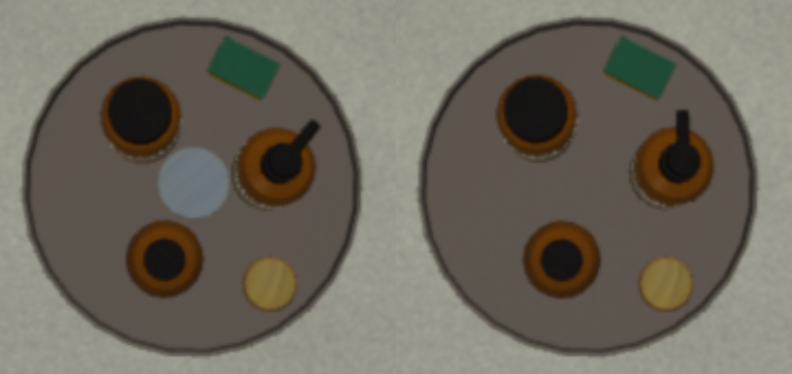

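View pics/s4.png

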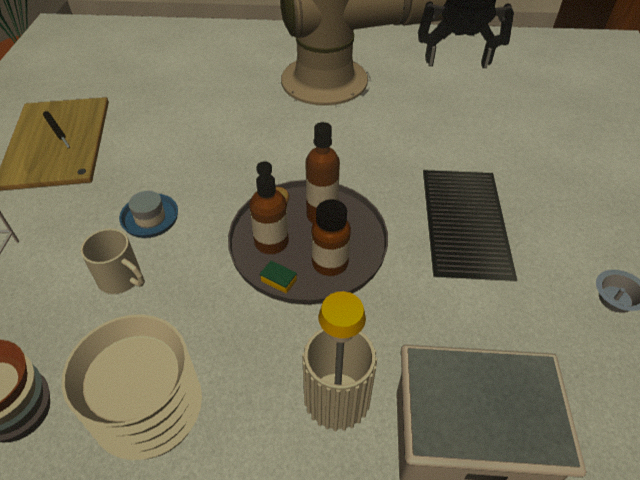

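All three bottles are back within about 1 mm of their spots and upright. The tin is in the dish near (147,208), and the bystanders haven't moved.

```bash
python3 -c "from rig import *;print(finish_job())"
```

```text
the job is handed in; nothing more can be done
None
```

I handed the job in at about 59 s of the 138 s allowed. The last pictures show all three bottles upright on their starting spots, the tin flat in the middle of the dish, and the brush, sponge and mug where they were; no verdict came back.

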